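Load the binding machine's spare cartridge and tug-check all three

ROBOT

A 6-joint arm with a two-finger parallel gripper is mounted at the origin on the work surface. World frame = base frame: x ahead of the robot, y to its left, z up, the work surface at z = 0. Lengths are in m, angles in rad, forces in N, time in s.
With the tool pointing down it reaches from about 0.25 to 0.775 m from the base axis. Payload 4 kg.
Tool frame: the origin (TCP) lies midway between the tips of the shut fingers; the grasp point (between the pads) lies 19 mm behind it; z points along the fingers, x is the direction in which the jaws open and shut, and the axes are right-handed (so a half turn about z gives the same grasp; the last joint's range is limited). The gripper opens to 94 mm and grips with 3 to 60 N. Pads are 16 mm wide; open, the fingers measure 119 mm over their backs; the gripper's body (75 mm by 177 mm) begins 78 mm behind the grasp point.
Start: joints at [-1.209, 0.087, 1.371, -0, 1.684, -0.103], TCP at [0.247, -0.492, 0.206] pointing down, gripper open.
Joint ranges: [-3.1, 3.1], [-0.76, 2.03], [0.27, 2.55], [-1.08, 4.22], [0.17, 2.65], [-2.57, 2.57]. Speed limits (rad/s): [2.79, 2.79, 3.14, 3.14, 3.14, 3.14].

INTERFACE

Orientations are given as [roll, pitch, yaw] about the fixed x, y, z axes, in that order (R = Rz(yaw) Ry(pitch) Rx(roll)).
In Python, from bench import robot, eyes, close_job gives the robot as it stands.
- The arm moves only by the shell command python3 -m jog 'ROWS'. ROWS is JSON, a list of rows, each a list of 3 entries, a list of its own where there are three numbers: the turn, a rotation vector about the tool's x, y, z in degrees, then the shift along the tool's x, y, z in mm, then the closure, from -1 (fully open) to 1 (shut). In form: [[[wx, wy, wz], [x, y, z], claw], ...]. A call has 1 to 5 rows; each row is the pose to reach, as a shift and turn from the pose commanded when the call began, along the tool's axes at that moment; what a row does not reach only later rows make up. A row lasts 1/10 s, in which the tool goes at most 50 mm and 8.59 degrees, less where a joint would pass 70% of its speed; a pose out of reach is approached as far as the arm can. A call with a gripper value outside its range is refused whole. The fingers move at their own pace and stop on an object; the grip force is fixed at half the most. Time passes only in rows, so rows that repeat a pose let the fingers close. It gives the time, the measured TCP pose, the force and the opening at its end, in the units of the state.
- robot.get_obs(): the state, without advancing time (a new reading comes with each control period).
- eyes.snapshot(name): name is "scene" or "side" or "wrist"; returns (picture, depth): 420x560x3 uint8, red, green, blue; 420x560 float32, m along the optical axis (not along the pixel's ray), 0 where there is no reading.
- eyes.camera_params(name): a dict with "mtx" (3x3 intrinsics, pixels), "world_to_cam" (4x4, takes a point from world to camera coordinates). Camera axes: x right, y up, looking along -z (the intrinsics and any distortion apply to the point x, -y, -z); pixel columns grow to the right and rows downward; lengths in m; the calibration is good to about 2 mm. A picture is of the moment at which its call begins: read the wrist's pose just before it. camera_params takes no time and is no camera call; for the wrist camera it gives the pose at the moment of the call.
- close_job(): hands the job in, once; it reports no verdict.
The state is a dict: "time": time; "joint_positions": joint angles; "qvel": joint speeds; "joint_torque": joint torques, N m; "tool_pos": TCP position; "ee_rot": TCP orientation; "wrist_force": force on the tool from outside, world axes, zero at the start; "wrist_torque": the same for the moment, N m; "width": finger opening in m.
Only numpy, scipy, OpenCV 4.12 (cv2) and the standard library are available. Lean on these libraries where they do the work, as an engineer would, in place of code of your own. Each camera call takes 0.05 s, during which the arm holds its last target. There are 200 camera calls.

TASK

Load the spare cartridge into the binding machine's empty well and press it home until it latches. Then, in the order blue, green, orange well, tug every cartridge straight out along its well far enough that the sprung well visibly gives (about 5 mm), to confirm that it is latched; whichever lifts free instead, push it fully home and tug it again before going on to the next. Leave all three latched and let go, without shoving the stapler, jar or pen cup about.

Things in the scene. Friction and masses are not known exactly. Their poses are not given: they have to be found in the camera images.
- machine: White desktop binding machine, fixed. Origin on the table below the middle well's floor; x away from the robot, y along the row of wells towards the blue one. Three wells 90 mm apart along y, floors 60 mm up, all leaning 30 degrees to -x (to the robot). Behind them (x over 95 mm) a console 115 mm tall; at y below -195 mm and x over -5 mm a drill head 320 mm tall
- floor_blue (a point): Centre of the inner floor of the well with blue walls (the row's end at the robot's left); z up along its axis, x, y across. Inside 73 mm (x) by 59 mm (y), flared mouth 63 mm above the floor. Two sprung catches: a cartridge just dropped in stops on them about 13 mm too high, held by nothing; pressed along the axis with 6 to 15 N it snaps in, its underside on the floor
- well_blue (a joint): Upward give of the blue well along its axis on its springs, m: 0 at rest, stop at 0.012. Only a latched cartridge pulled out along the axis lifts it: some 9 N (cartridge's weight included) to start, then 0.5 N more per mm; it sinks back when let go. An unlatched cartridge just comes out, with 2 to 5 N
- floor_green (a point): Centre of the inner floor of the well with green walls (middle of the row); z up along its axis, x, y across. Inside 73 mm (x) by 59 mm (y), flared mouth 63 mm above the floor. Two sprung catches: a cartridge just dropped in stops on them about 13 mm too high, held by nothing; pressed along the axis with 6 to 15 N it snaps in, its underside on the floor
- well_green (a joint): Upward give of the green well along its axis on its springs, m: 0 at rest, stop at 0.012. Only a latched cartridge pulled out along the axis lifts it: some 9 N (cartridge's weight included) to start, then 0.5 N more per mm; it sinks back when let go. An unlatched cartridge just comes out, with 2 to 5 N
- floor_orange (a point): Centre of the inner floor of the well with orange walls (the row's end at the robot's right); z up along its axis, x, y across. Inside 73 mm (x) by 59 mm (y), flared mouth 63 mm above the floor. Two sprung catches: a cartridge just dropped in stops on them about 13 mm too high, held by nothing; pressed along the axis with 6 to 15 N it snaps in, its underside on the floor
- well_orange (a joint): Upward give of the orange well along its axis on its springs, m: 0 at rest, stop at 0.012. Only a latched cartridge pulled out along the axis lifts it: some 9 N (cartridge's weight included) to start, then 0.5 N more per mm; it sinks back when let go. An unlatched cartridge just comes out, with 2 to 5 N
- cartridge_a: Box cartridge, white, grey foot, yellow grip tab on top. Body 70 mm (its x) by 56 mm (y) by 105 mm to the shoulder; then the tab, centred, 36 mm (x) by 22 mm (y) by 42 mm tall. 0.2 to 0.4 kg. Origin: centre of its underside; z runs towards the tab. A half turn about z makes no difference. At the start in one of the wells, latched or not
- cartridge_b: Box cartridge, white, grey foot, yellow grip tab on top. Body 70 mm (its x) by 56 mm (y) by 105 mm to the shoulder; then the tab, centred, 36 mm (x) by 22 mm (y) by 42 mm tall. 0.2 to 0.4 kg. Origin: centre of its underside; z runs towards the tab. A half turn about z makes no difference. At the start in one of the wells, latched or not
- cartridge_spare: Box cartridge, white, grey foot, yellow grip tab on top. Body 70 mm (its x) by 56 mm (y) by 105 mm to the shoulder; then the tab, centred, 36 mm (x) by 22 mm (y) by 42 mm tall. 0.2 to 0.4 kg. Origin: centre of its underside; z runs towards the tab. A half turn about z makes no difference. At the start upright on the table at the robot's left
- glue_jar: bystander: round glass jar with a red cap, 60 mm across, 115 mm tall, on the table near the spare; origin under its centre
- pen_cup: bystander: dark round pen cup, 76 mm across, 95 mm tall (pens to 130 mm), near the spare; origin under its centre
- stapler: bystander: red and black stapler, 150 by 36 mm, 55 mm tall, on the table between robot and machine; origin under its centre
There are look-alikes about, which are no part of the job. Leave any brown or purple look-alike of the cartridge_spare alone. What is shaped like the cartridge_b but purple is not meant.

How it is judged:
On the way, in this order (a step that is already met when the one before it is completed fails the run):
1. the spare cartridge is home in a well (underside within 6 mm of the floor's centre) ((distance between cartridge_spare and floor_blue below 0.006 m or distance between cartridge_spare and floor_green below 0.006 m or distance between cartridge_spare and floor_orange below 0.006 m)), for 0.2 s.
2. the cartridge in the blue well is latched and is tugged so that this well gives more than 3 mm (value of joint well_blue above 0.003 m and distance between any of cartridge_a, cartridge_b, cartridge_spare and floor_blue below 0.006 m), for 0.1 s.
3. the cartridge in the green well is latched and is tugged so that this well gives more than 3 mm (value of joint well_green above 0.003 m and distance between any of cartridge_a, cartridge_b, cartridge_spare and floor_green below 0.006 m), for 0.1 s.
4. the cartridge in the orange well is latched and is tugged so that this well gives more than 3 mm (value of joint well_orange above 0.003 m and distance between any of cartridge_a, cartridge_b, cartridge_spare and floor_orange below 0.006 m), for 0.1 s.
At the end, for the whole second after the job is handed in: each of the three cartridges is home in a well (its underside's centre within 6 mm of the well floor's centre), the wells are down (give under 1.5 mm), everything is at rest ((distance between cartridge_a and floor_blue below 0.006 m or distance between cartridge_a and floor_green below 0.006 m or distance between cartridge_a and floor_orange below 0.006 m) and (distance between cartridge_b and floor_blue below 0.006 m or distance between cartridge_b and floor_green below 0.006 m or distance between cartridge_b and floor_orange below 0.006 m) and (distance between cartridge_spare and floor_blue below 0.006 m or distance between cartridge_spare and floor_green below 0.006 m or distance between cartridge_spare and floor_orange below 0.006 m) and value of joint each of well_blue, well_green, well_orange below 0.0015 m and linear speed of each of cartridge_a, cartridge_b, cartridge_spare below 0.02 m/s); the robot touches nothing.
It fails at once if the glue jar is moved more than 40 mm (distance of glue_jar from where it was at the start of the episode above 0.04 m).
It fails at once if the pen cup is moved more than 40 mm (distance of pen_cup from where it was at the start of the episode above 0.04 m).
It fails at once if the stapler is moved more than 40 mm (distance of stapler from where it was at the start of the episode above 0.04 m).
It also fails if it takes over 58 s, if anything falls off the work surface, if the arm or the gripper's body presses on something with over 40 N, if the wrist force passes 120 N, or if a joint passes its speed limit or range.

## Working session

There is one attempt and no reset: what is moved stays moved. The work goes in short steps, Python scripts to look and compute and a shell command to move; the robot and the scene stay as the last step left them, time stands still between calls to the robot, and variables do not carry over. Pictures are saved under pics/ and viewed, about 8 in all and at most 12, crops included, and the job is handed in when it is done.

```bash
mkdir -p pics; cat > h.py <<'E'
import numpy as np, cv2
from bench import robot, eyes, close_job
from scipy.spatial.transform import Rotation as R
def snap(n,out=None):
    p=eyes.camera_params(n); im,d=eyes.snapshot(n)
    if out: cv2.imwrite('pics/'+out,im[...,::-1])
    return im,d,p
def cloud(d,p):
    v,u=np.mgrid[:d.shape[0],:d.shape[1]]
    K=np.array(p['mtx']);T=np.linalg.inv(np.array(p['world_to_cam']))
    x=(u-K[0,2])/K[0,0]*d; y=(v-K[1,2])/K[1,1]*d
    P=np.stack([x,-y,-d],-1)@T[:3,:3].T+T[:3,3]
    P[d<=0]=np.nan
    return P
E
python3 - <<'E'
from h import *
o=robot.get_obs();print(o)
a,d,p=snap('scene','scene.png');b,e,q=snap('side','side.png')
np.savez('s.npz',a=a,d=d,b=b,e=e,P=cloud(d,p),Q=cloud(e,q))
for p in(p,q):print(np.array(p['mtx']).round(1).tolist(),np.linalg.inv(p['world_to_cam']).round(3).tolist(),p.keys())
E
```

```text
{'time': 0.0, 'joint_positions': array([-1.20910975e+00,  8.79582988e-02,  1.37223983e+00, -8.66280439e-06,
        1.68358911e+00, -1.03076424e-01]), 'qvel': array([-0.00028491,  0.00015398,  0.00142399,  0.00043433,  0.00024638,
       -0.00077817]), 'joint_torque': array([-1.07727003e-03, -3.40186930e+01, -3.02427685e+01,  7.16688344e-02,
        3.30369116e-02, -1.65475385e-04]), 'tool_pos': array([ 0.24632741, -0.49114681,  0.20430969]), 'ee_rot': array([-3.14137541e+00,  2.18381943e-03, -1.10603405e+00]), 'wrist_force': array([-0.5471248 , -0.11417358,  0.05806134]), 'wrist_torque': array([-0.0109558 ,  0.0354808 , -0.00183751]), 'width': 0.09387510844941976}
[[456.4, 0.0, 285.2], [0.0, 456.4, 211.9], [0.0, 0.0, 1.0]] [[-0.787, -0.462, 0.408, 0.959], [0.616, -0.6, 0.51, 0.608], [0.009, 0.653, 0.757, 0.937], [0.0, 0.0, 0.0, 1.0]] dict_keys(['mtx', 'world_to_cam'])
[[468.7, 0.0, 281.2], [0.0, 468.7, 214.1], [0.0, 0.0, 1.0]] [[-0.918, 0.259, -0.299, 0.189], [-0.396, -0.601, 0.694, 0.802], [-0.0, 0.756, 0.655, 0.782], [0.0, 0.0, 0.0, 1.0]] dict_keys(['mtx', 'world_to_cam'])
```

View pics/scene.png

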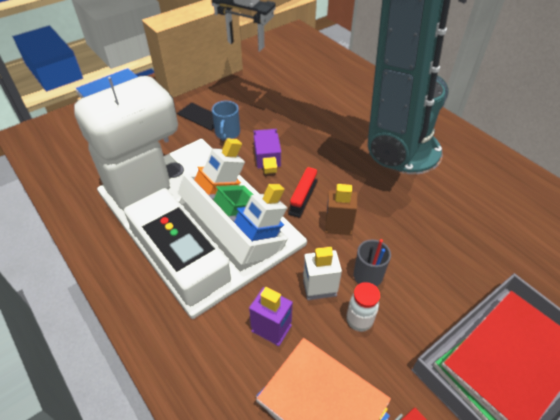

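View pics/side.png

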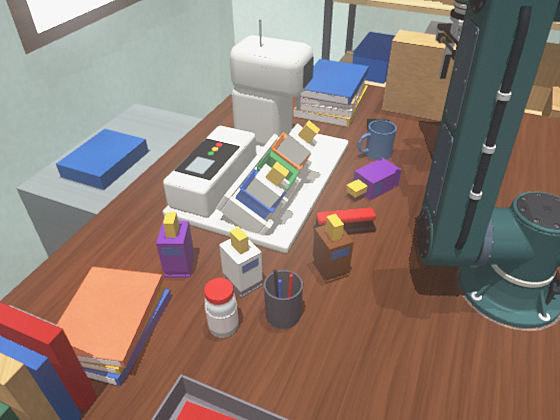

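The green well (scene 236,200) is empty. Candidates for the spare are white at scene (322,272), purple at (271,315), purple lying at (267,150) and brown at (341,210). The white one with the yellow tab, left of the machine, fits the description. Next I'll measure the tabs and coloured walls, plus an enlarged crop.

```bash
cat > m.py <<'E'
from h import *
s=np.load('s.npz')
for n,im,P in(('scene',s['a'],s['P']),('side',s['b'],s['Q'])):
    h=cv2.cvtColor(im,cv2.COLOR_RGB2HSV)
    for c,lo,hi in(('yel',(20,120,90),(32,255,255)),('org',(5,150,90),(17,255,255)),('grn',(50,120,40),(85,255,255)),('blu',(103,140,50),(120,255,255)),('red',(0,180,90),(3,255,255))):
        m=cv2.inRange(h,lo,hi);k,l,st,ce=cv2.connectedComponentsWithStats(m)
        for i in range(1,k):
            if st[i,4]<60:continue
            q=P[l==i];q=q[np.isfinite(q).all(1)]
            if len(q)<20 or not(.1<np.median(q[:,0])<.85):continue
            t=q[:,2].max();zt=np.percentile(q[:,2],96)
            print(n,c,ce[i].round(),st[i,4],'med',np.median(q,0).round(3),'lo',np.percentile(q,3,0).round(3),'hi',np.percentile(q,97,0).round(3))
a=s['a'][90:350,150:400]
cv2.imwrite('pics/crop.png',cv2.resize(a[...,::-1],None,fx=2.3,fy=2.3,interpolation=cv2.INTER_CUBIC))
E
python3 m.py
```

```text
scene yel [231. 147.] 278 med [ 0.53  -0.142  0.188] lo [ 0.504 -0.161  0.161] hi [ 0.549 -0.138  0.206]
scene yel [270. 165.] 200 med [ 0.399 -0.165  0.04 ] lo [ 0.376 -0.194  0.003] hi [ 0.417 -0.149  0.044]
scene yel [273. 193.] 305 med [0.538 0.037 0.18 ] lo [0.513 0.02  0.155] hi [0.556 0.041 0.196]
scene yel [343. 192.] 270 med [0.378 0.104 0.139] lo [0.361 0.085 0.109] hi [0.391 0.117 0.15 ]
scene yel [323. 256.] 290 med [0.541 0.217 0.145] lo [0.522 0.199 0.114] hi [0.555 0.229 0.15 ]
scene yel [270. 298.] 316 med [0.693 0.23  0.147] lo [0.678 0.213 0.115] hi [0.704 0.246 0.151]
scene org [209. 182.] 338 med [ 0.614 -0.136  0.117] lo [ 0.547 -0.18   0.096] hi [ 0.625 -0.111  0.137]
scene org [304. 178.] 61 med [ 0.326 -0.089  0.003] lo [ 0.279 -0.123 -0.   ] hi [ 0.407 -0.057  0.054]
scene org [343. 201.] 290 med [0.381 0.109 0.106] lo [0.337 0.065 0.103] hi [0.408 0.136 0.109]
scene grn [232. 198.] 734 med [ 0.591 -0.078  0.109] lo [ 0.538 -0.095  0.063] hi [ 0.622 -0.023  0.138]
scene grn [443. 358.] 61 med [0.458 0.508 0.026] lo [0.429 0.505 0.024] hi [0.474 0.513 0.028]
s
[... 1177 characters left out ...]
569 0.041 0.193]
side yel [356. 187.] 201 med [ 0.394 -0.166  0.036] lo [ 0.373 -0.206  0.019] hi [ 0.418 -0.149  0.04 ]
side yel [170. 224.] 266 med [0.683 0.239 0.138] lo [0.672 0.213 0.11 ] hi [0.699 0.246 0.147]
side yel [334. 227.] 312 med [0.369 0.109 0.135] lo [0.355 0.087 0.108] hi [0.389 0.119 0.147]
side yel [239. 240.] 280 med [0.532 0.219 0.137] lo [0.517 0.203 0.109] hi [0.552 0.23  0.147]
side blu [351.  77.] 1102 med [ 0.583 -0.672  0.101] lo [ 0.533 -1.316 -0.194] hi [ 0.662 -0.525  0.104]
side blu [ 23. 355.] 510 med [0.683 0.601 0.182] lo [0.652 0.59  0.18 ] hi [0.724 0.61  0.184]
side red [202. 410.] 104 med [0.451 0.518 0.058] lo [0.397 0.514 0.056] hi [0.478 0.547 0.06 ]
```

View pics/crop.png

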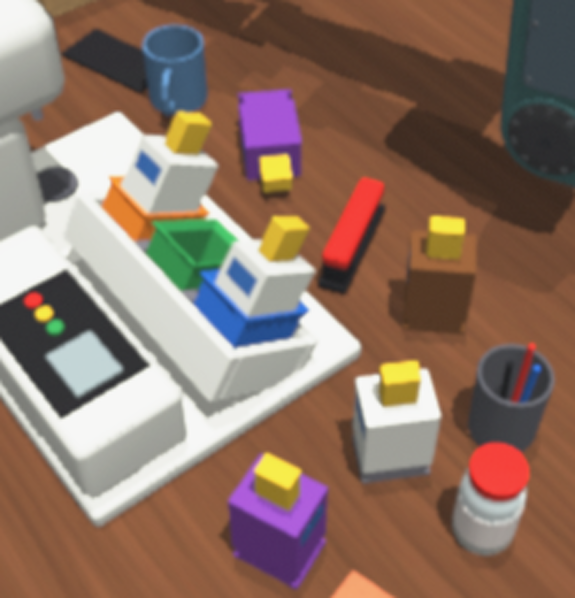

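The crop confirms it: white with grey foot and yellow tab at crop (398,420), brown and purples are look-alikes. The orange cartridge looks higher. Now the machine frame and tab centres.

```bash
cat > m2.py <<'E'
from h import *
s=np.load('s.npz')
def rect(q): 
    r=cv2.minAreaRect((q[:,:2]*1000).astype(np.float32));return np.round(r[0],1),np.round(r[1],1),round(r[2],2)
P=s['P'];Q=s['Q'];hs=cv2.cvtColor(s['a'],cv2.COLOR_RGB2HSV);hq=cv2.cvtColor(s['b'],cv2.COLOR_RGB2HSV)
for n,X,h in(('scene',P,hs),('side',Q,hq)):
    reg=(X[...,0]>.63)&(X[...,0]<.85)&(X[...,1]>-.2)&(X[...,1]<.15)
    m=reg&(X[...,2]>.105)&(X[...,2]<.125);m=cv2.morphologyEx(m.astype(np.uint8),cv2.MORPH_OPEN,np.ones((5,5)))>0
    print(n,'console',m.sum(),np.median(X[m][:,2]).round(4),rect(X[m]))
    m=(X[...,0]>.35)&(X[...,0]<.95)&(abs(X[...,1]+.1)<.35)&(X[...,2]>.005)&(X[...,2]<.03)&(h[...,1]<60)&(h[...,2]>90)
    m=cv2.morphologyEx(m.astype(np.uint8),cv2.MORPH_OPEN,np.ones((3,3)));k,l,st,_=cv2.connectedComponentsWithStats(m);i=1+st[1:,4].argmax();m=l==i
    print('plate',m.sum(),np.median(X[m][:,2]).round(4),rect(X[m]))
    y=cv2.inRange(h,(18,110,60),(33,255,255))>0
    for nm,c in(('org',(.53,-.15,.19)),('blu',(.53,.03,.18)),('spare',(.54,.215,.145))):
        m=y&(np.linalg.norm(X-np.array(c),axis=-1)<.05)
        q=X[m]
        Rm=np.eye(3) if nm=='spare' else R.from_euler('y',-30,degrees=True).as_matrix()
        w=q@Rm   # coordinates in axis frame
        z=np.percentile(w[:,2],97);t=w[w[:,2]>z-.005]
        lo,hi=np.percentile(t,3,0),np.percentile(t,97,0)
        print(nm,'n',len(t),'rect',rect(t),'ztop',np.median(t[:,2]).round(4),'lo',lo.round(4),'hi',hi.round(4),'ctr world',(Rm@np.r_[np.array(rect(t)[0])/1000,np.median(t[:,2])]).round(4))
        # body shoulder
E
python3 m2.py
```

```text
scene console 5695 0.1133 (array([722.1, -56.4]), array([183.8, 286.9]), 0.41)
plate 4337 0.0252 (array([ 647.4, -159. ]), array([349. , 523.2]), 0.49)
org n 63 rect (array([ 547.8, -149.6]), array([21. , 35.9]), 89.3) ztop -0.0866 lo [ 0.5314 -0.1594 -0.0901] hi [ 0.5638 -0.1394 -0.0848] ctr world [ 0.5177 -0.1496  0.1989]
blu n 81 rect (array([546.9,  30.5]), array([38.3, 21.2]), 1.7) ztop -0.0985 lo [ 0.5319  0.0208 -0.1019] hi [ 0.5652  0.0408 -0.0969] ctr world [0.5229 0.0305 0.1881]
spare n 145 rect (array([536.7, 214.4]), array([23.1, 35.2]), 59.33) ztop 0.1483 lo [0.5201 0.2006 0.1462] hi [0.5526 0.2269 0.1508] ctr world [0.5367 0.2144 0.1483]
side console 2257 0.1104 (array([754. , -56.1]), array([112.5, 276.5]), 0.88)
plate 3497 0.0219 (array([ 538.2, -151.1]), array([119.4, 505.3]), 0.53)
org n 90 rect (array([ 544.1, -150.5]), array([27.3, 33.1]), 82.89) ztop -0.0895 lo [ 0.5284 -0.1605 -0.0921] hi [ 0.56   -0.1377 -0.0867] ctr world [ 0.516  -0.1505  0.1945]
blu n 112 rect (array([544.8,  29.5]), array([34.1, 23.8]), 2.71) ztop -0.1014 lo [ 0.5292  0.0187 -0.1039] hi [ 0.5609  0.0402 -0.0988] ctr world [0.5225 0.0295 0.1846]
spare n 141 rect (array([534. , 214.7]), array([21.3, 35.6]), 59.91) ztop 0.1452 lo [0.5182 0.2022 0.1423] hi [0.5502 0.2285 0.1474] ctr world [0.534  0.2147 0.1452]
```

```bash
cat > d.py <<'E'
# usage: d.py x y z tilt_deg yaw_deg  -> tool-frame turn (deg) & shift (mm) from the measured pose
from h import *; import sys
def go(x,y,z,tilt,yaw,o=None):
    o=o or robot.get_obs()
    A=R.from_euler('xyz',o['ee_rot'])
    B=R.from_euler('z',yaw,degrees=True)*R.from_euler('y',-tilt,degrees=True)*R.from_euler('x',180,degrees=True)
    print('turn',(A.inv()*B).as_rotvec(degrees=True).round(2),'shift',(A.inv().apply(np.array([x,y,z])-o['tool_pos'])*1000).round(1),
      'z-axis',B.apply([0,0,1]).round(2),'now',o['tool_pos'].round(4),'F',o['wrist_force'].round(1),'w',round(o['width'],4),'t',round(o['time'],2))
if __name__=='__main__': 
    a=list(map(float,sys.argv[1:])); 
    for i in range(0,len(a),5): go(*a[i:i+5])
E
python3 d.py 0.40 -0.06 0.33 0 -30.4  0.5355 0.2146 0.23 0 -30.4
```

```text
turn [ -0.04   0.11 -32.97] shift [-316.8 -330.7 -124.9] z-axis [-0. -0. -1.] now [ 0.2464 -0.4912  0.2044] F [ 0.1  0.3 -0.3] w 0.0938 t 0.1
turn [ -0.04   0.11 -32.97] shift [-501.3 -574.9  -24.5] z-axis [-0. -0. -1.] now [ 0.2464 -0.4912  0.2044] F [ 0.1  0.3 -0.3] w 0.0938 t 0.1
```

```bash
T='[[0,0,-33],[-317,-331,-125],-0.2]'; python3 -m jog '[[[0,0,-8],[-20,-20,-45],-0.2],[[0,0,-16],[-50,-52,-80],-0.2],[[0,0,-24],[-82,-86,-100],-0.2],[[0,0,-33],[-115,-120,-115],-0.2],[[0,0,-33],[-148,-155,-125],-0.2]]'; python3 d.py 0.40 -0.06 0.33 0 -30.4  0.5355 0.2146 0.23 0 -30.4
```

```text
time: 0.6
tool_pos: [0.3163, -0.2961, 0.3298]
ee_rot: [3.141, -0.002, -0.528]
wrist_force: [0.7, 0.1, -1.2]
width: 0.0581
turn [ 0.02 -0.09  0.12] shift [ -46.7 -246.1   -0.4] z-axis [-0. -0. -1.] now [ 0.3163 -0.2961  0.3298] F [ 0.7  0.1 -1.2] w 0.0581 t 0.6
turn [ 0.02 -0.09  0.12] shift [ -68.3 -551.6   99.5] z-axis [-0. -0. -1.] now [ 0.3163 -0.2961  0.3298] F [ 0.7  0.1 -1.2] w 0.0581 t 0.6
```

```bash
python3 -m jog '[[[0,0,0],[-30,-250,0],-0.2],[[0,0,0],[-30,-250,0],-0.2],[[0,0,0],[-30,-250,0],-0.2],[[0,0,0],[-30,-250,0],-0.2],[[0,0,0],[-30,-250,0],-0.2]]'; python3 -m jog '[[[0,0,0],[-30,-240,0],-0.2],[[0,0,0],[-30,-240,0],-0.2],[[0,0,0],[-30,-240,0],-0.2],[[0,0,0],[-30,-240,0],-0.2],[[0,0,0],[-30,-240,0],-0.2]]'; python3 d.py  0.5355 0.2146 0.23 0 -30.4
```

```text
time: 1.1
tool_pos: [0.4159, -0.0662, 0.3284]
ee_rot: [3.141, -0.0, -0.53]
wrist_force: [0.7, -0.7, -0.2]
width: 0.0564
time: 1.6
tool_pos: [0.5115, 0.1566, 0.3278]
ee_rot: [3.141, 0.001, -0.528]
wrist_force: [0.6, -1.2, -0.2]
width: 0.0564
turn [0.04 0.05 0.12] shift [ -8.4 -62.2  97.8] z-axis [-0. -0. -1.] now [0.5115 0.1566 0.3278] F [ 0.6 -1.2 -0.2] w 0.0564 t 1.6
```

```bash
python3 -m jog '[[[0,0,0],[-8,-50,10],-0.2],[[0,0,0],[-8,-62,40],-0.2],[[0,0,0],[-8,-62,70],-0.2],[[0,0,0],[-8,-62,97],-0.2],[[0,0,0],[-8,-62,97],-0.2]]'; python3 - <<'E'
from h import *
from d import go
a,d,p=snap('wrist','w1.png');P=cloud(d,p);h=cv2.cvtColor(a,cv2.COLOR_RGB2HSV)
y=(cv2.inRange(h,(18,110,60),(33,255,255))>0)&(np.linalg.norm(P-[.5355,.2146,.145],axis=-1)<.05)
t=P[y&(P[...,2]>.138)]
print(len(t),np.median(t[:,2]),cv2.minAreaRect((t[:,:2]*1000).astype(np.float32)))
go(.5355,.2146,.110,0,-30.4)
E
```

```text
time: 2.1
tool_pos: [0.5331, 0.2111, 0.2256]
ee_rot: [3.133, 0.008, -0.53]
wrist_force: [-0.2, 0.3, -0.4]
width: 0.0561
1007 0.14664422666133642 ((535.0891723632812, 212.1907958984375), (21.805849075317383, 35.537147521972656), 61.12862014770508)
turn [0.26 0.24 0.04] shift [ -0.2  -4.  118.8] z-axis [-0. -0. -1.] now [0.5343 0.2112 0.2288] F [ 0.1 -0.7 -0.2] w 0.0563 t 2.15
```

View pics/w1.png

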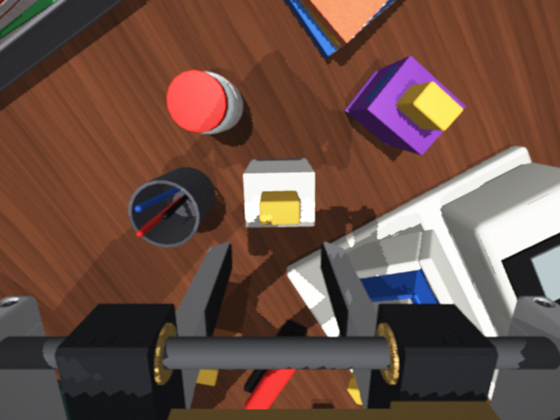

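The wrist view shows the white spare's tab at (280,208), centred between and aligned with the jaws, with the cup (165,210) clear of them. Descend and grip.

```bash
python3 -m jog '[[[0,0,0],[0,-2.5,40],-0.2],[[0,0,0],[0,-2.5,80],-0.2],[[0,0,0],[0,-2.5,105],-0.2],[[0,0,0],[0,-2.5,117],-0.2],[[0,0,0],[0,-2.5,117],-0.2]]'; python3 -m jog '[[[0,0,0],[0,0,0],1],[[0,0,0],[0,0,0],1],[[0,0,0],[0,0,0],1],[[0,0,0],[0,0,0],1],[[0,0,0],[0,0,0],1]]'; python3 d.py .5355 .2146 .30 0 -30.4
```

```text
time: 2.65
tool_pos: [0.5369, 0.2134, 0.1144]
ee_rot: [3.141, 0.001, -0.53]
wrist_force: [-0.1, 0.4, -0.6]
width: 0.0567
time: 3.15
tool_pos: [0.538, 0.2142, 0.1168]
ee_rot: [-3.139, -0.003, -0.53]
wrist_force: [-0.5, 0.5, 5.7]
width: 0.036
turn [-0.17 -0.15  0.04] shift [  -1.9    0.4 -183.2] z-axis [-0. -0. -1.] now [0.538  0.2142 0.1168] F [-0.5  0.5  5.7] w 0.036 t 3.15
```

```bash
python3 -m jog '[[[0,0,0],[0,0,-40],1],[[0,0,0],[0,0,-90],1],[[0,0,0],[0,0,-140],1],[[0,0,0],[0,0,-190],1],[[0,0,0],[0,0,-240],1]]'; python3 -m jog '[[[0,0,0],[0,0,0],1]]'; python3 d.py .437 -.06 .345 30 0.5
```

```text
time: 3.65
tool_pos: [0.5363, 0.2134, 0.3551]
ee_rot: [3.14, 0.002, -0.53]
wrist_force: [0.1, 0.4, -3.9]
width: 0.0359
time: 3.75
tool_pos: [0.5386, 0.2141, 0.3632]
ee_rot: [-3.131, -0.01, -0.53]
wrist_force: [-0.8, 0.3, -2.6]
width: 0.0361
turn [  7.65  28.52 -30.25] shift [ 50.8 288.   15.7] z-axis [ 0.5   0.   -0.87] now [0.5386 0.2141 0.3632] F [-0.8  0.3 -2.6] w 0.0361 t 3.75
```

```bash
python3 -m jog '[[[1.4,5.2,-5.5],[8,46,3],1],[[2.8,10.4,-11],[16,92,5],1],[[4.2,15.6,-16.5],[25,140,8],1],[[5.6,20.8,-22],[33,186,10],1],[[7,26,-27.5],[42,235,13],1]]';  python3 d.py .437 -.06 .345 30 0.5
```

```text
time: 4.25
tool_pos: [0.455, -0.0033, 0.3386]
ee_rot: [-3.128, -0.446, -0.055]
wrist_force: [-0.0, -1.1, -3.9]
width: 0.0356
turn [ 0.94  4.4  -3.26] shift [-10.6  57.4 -12.9] z-axis [ 0.5   0.   -0.87] now [ 0.455  -0.0033  0.3386] F [-0.  -1.1 -3.9] w 0.0356 t 4.25
```

```bash
python3 -m jog '[[[0.5,2.2,-1.6],[-5,28,-6],1],[[0.9,4.4,-3.2],[-10,52,-12],1],[[0.9,4.4,-3.2],[-10,55,-12],1],[[0.9,4.4,-3.2],[-10,55,-12],1],[[0.9,4.4,-3.2],[-10,55,-12],1]]';  python3 d.py .437 -.06 .345 30 0.5
python3 - <<'E'
from h import *
for n in('scene','side'):
    a,d,p=snap(n); np.savez('h_%s.npz'%n,a=a,P=cloud(d,p))
    c=a[60:300,130:400] if n=='scene' else a[40:280,150:420]
    cv2.imwrite('pics/held_%s.png'%n,cv2.resize(c[...,::-1],None,fx=1.45,fy=1.45))
cv2.imwrite('pics/held.png',np.hstack([cv2.imread('pics/held_scene.png'),cv2.imread('pics/held_side.png')]))
# machine well mouths : wall colours in axis frame
for n in('scene','side'):
    s=np.load('h_%s.npz'%n);P=s['P'];h=cv2.cvtColor(s['a'],cv2.COLOR_RGB2HSV)
    Rm=(R.from_euler('z',.5,degrees=True)*R.from_euler('y',-30,degrees=True)).as_matrix()
    w=(P-[.597,-.06,.06])@Rm
    m=(cv2.inRange(h,(50,120,40),(85,255,255))>0)&(abs(w[...,1])<.06)&(abs(w[...,0])<.06)&(w[...,2]>.055)
    if m.sum()>10: print(n,'green mouth',m.sum(),(np.percentile(w[m],[2,50,98],axis=0)*1000).round(1).tolist())
    # held cartridge body (white/grey) in front of mouth
    m=(abs(w[...,1])<.06)&(abs(w[...,0])<.07)&(w[...,2]>.12)&(w[...,2]<.35)
    m&=(h[...,1]<70)
    for z in np.arange(.15,.33,.02):
        q=w[m&(abs(w[...,2]-z)<.01)]
        if len(q)>20:print(n,'z',round(z,2),len(q),(np.percentile(q,[2,98],axis=0)*1000).round(1).tolist())
E
```

```text
time: 4.75
tool_pos: [0.4401, -0.0562, 0.3461]
ee_rot: [-3.137, -0.522, 0.001]
wrist_force: [-0.2, 0.4, -3.2]
width: 0.0357
turn [-0.03  0.07 -0.39] shift [-3.2  3.8 -0.6] z-axis [ 0.5   0.   -0.87] now [ 0.4401 -0.0562  0.3461] F [-0.2  0.4 -3.2] w 0.0357 t 4.75
scene green mouth 203 [[-38.8, -37.1, 55.2], [19.0, -24.9, 59.1], [50.6, 39.9, 64.3]]
scene z 0.21 143 [[-22.4, -18.0, 211.5], [43.3, 38.0, 219.7]]
scene z 0.23 301 [[-22.0, -19.1, 220.4], [42.8, 37.7, 239.7]]
scene z 0.25 333 [[-25.4, -18.3, 240.7], [43.7, 37.3, 259.5]]
scene z 0.27 347 [[-25.2, -18.9, 260.6], [43.6, 36.8, 279.7]]
scene z 0.29 258 [[-27.1, -21.1, 280.2], [43.5, 36.1, 299.7]]
scene z 0.31 411 [[-25.7, -20.9, 300.6], [44.1, 35.4, 317.7]]
side z 0.21 138 [[-28.6, 17.2, 209.5], [39.4, 39.4, 219.7]]
side z 0.23 240 [[-26.7, 33.0, 220.4], [38.0, 39.5, 239.7]]
side z 0.25 265 [[-27.7, 32.5, 240.8], [39.4, 38.0, 259.5]]
side z 0.27 276 [[-27.2, 31.4, 260.5], [39.0, 37.4, 279.2]]
side z 0.29 296 [[-27.7, 30.4, 280.5], [39.4, 36.9, 299.4]]
side z 0.31 503 [[-27.8, -14.8, 301.1], [39.6, 36.2, 316.3]]
```

View pics/held.png

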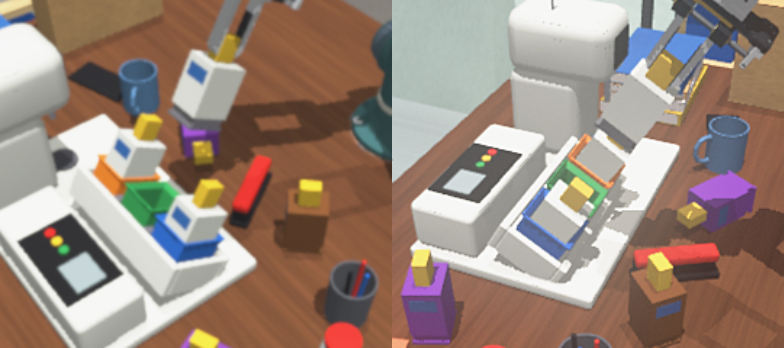

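The held cartridge is upright on the well axis, slightly off sideways. I'll use the installed cartridges as references in the same frame.

```bash
python3 - <<'E'
from h import *
Rm=(R.from_euler('z',.5,degrees=True)*R.from_euler('y',-30,degrees=True)).as_matrix()
for n in('scene','side'):
    s=np.load('h_%s.npz'%n);h=cv2.cvtColor(s['a'],cv2.COLOR_RGB2HSV)
    w=((s['P']-[.597,-.06,.06])@Rm)*1000
    for nm,yc,z0,z1 in(('blue',90,72,100),('org',-90,85,115),('held',9,222,312)):
        m=(h[...,1]<70)&(abs(w[...,1]-yc)<34)&(abs(w[...,0]-4)<44)&(w[...,2]>z0)&(w[...,2]<z1)
        q=w[m]; 
        f=q[q[:,1]>np.percentile(q[:,1],97)-5]  # +y face
        A=np.c_[f[:,0],f[:,2]-np.mean(f[:,2]),np.ones(len(f))]
        c=np.linalg.lstsq(A,f[:,1],rcond=None)[0]
        print(n,nm,len(f),'x',np.percentile(q[:,0],[2,98]).round(1),'y',np.percentile(q[:,1],[2,98]).round(1),'dy/dx,dy/dz deg',np.degrees(c[:2]).round(2),'y0',c[2].round(1))
        m=(abs(w[...,1]-yc)<34)&(abs(w[...,0]-4)<44)&(w[...,2]>z0)&(h[...,1]<70)&(w[...,2]<z1+25); 
        q=w[m]; print('   shoulder z', np.percentile(q[:,2],[50,90,99]).round(1))
E
```

```text
scene blue 205 x [-32.6  38.5] y [ 63.7 118.8] dy/dx,dy/dz deg [-0.05 -0.07] y0 117.2
   shoulder z [ 98.8 106.7 108.1]
scene org 217 x [-32.4  36.7] y [-117.2  -60.3] dy/dx,dy/dz deg [-0.2  -0.37] y0 -62.7
   shoulder z [110.5 119.9 121.5]
scene held 804 x [-25.4  43.6] y [-19.6  37.2] dy/dx,dy/dz deg [-0.19 -1.63] y0 34.8
   shoulder z [272.6 315.4 333.2]
side blue 272 x [-34.6  33.2] y [113.1 119.9] dy/dx,dy/dz deg [ 0.02 -0.97] y0 117.4
   shoulder z [101.4 104.7 106.8]
side org 229 x [-35.5  32.3] y [-89.9 -59.4] dy/dx,dy/dz deg [0.03 0.53] y0 -62.5
   shoulder z [109.2 117.1 119.2]
side held 1033 x [-27.4  39.4] y [30.9 38. ] dy/dx,dy/dz deg [ 0.12 -1.26] y0 35.0
   shoulder z [282.3 314.6 333.9]
```

```bash
python3 -m jog '[[[-1.3,0,0],[-7,6,20],1],[[-1.3,0,0],[-7,6,60],1],[[-1.3,0,0],[-7,6,95],1],[[-1.3,0,0],[-7,6,120],1],[[-1.3,0,0],[-7,6,130],1]]';python3 -m jog '[[[0,0,0],[0,0,0],1],[[0,0,0],[0,0,0],1]]'; cat > chk.py <<'E'
from h import *; import sys
from d import go
Rm=(R.from_euler('z',.5,degrees=True)*R.from_euler('y',-30,degrees=True)).as_matrix()
o=robot.get_obs(); print('TCP in floor frame mm',((o['tool_pos']-[.597,-.06,.06])@Rm*1000).round(1),'F axis',(o['wrist_force']@Rm).round(1),'w',round(o['width'],4))
yc=float(sys.argv[1]);z0=float(sys.argv[2]);z1=float(sys.argv[3])
for n in('scene','side'):
    a,d,p=snap(n);h=cv2.cvtColor(a,cv2.COLOR_RGB2HSV)
    w=((cloud(d,p)-[.597,-.06,.06])@Rm)*1000
    m=(h[...,1]<70)&(abs(w[...,1]-yc)<36)&(abs(w[...,0]-2)<42)&(w[...,2]>z0)&(w[...,2]<z1)
    q=w[m];f=q[q[:,1]>np.percentile(q[:,1],97)-5]
    A=np.c_[f[:,0],f[:,2]-np.mean(f[:,2]),np.ones(len(f))]
    c=np.linalg.lstsq(A,f[:,1],rcond=None)[0]
    print(n,len(f),'x',np.percentile(q[:,0],[2,98]).round(1),'y',np.percentile(q[:,1],[2,98]).round(1),'deg',np.degrees(c[:2]).round(2),'y0',c[2].round(1),'z90',np.percentile(q[:,2],[90,97]).round(1))
E
python3 chk.py 0 95 175
```

```text
time: 5.35
tool_pos: [0.4989, -0.0604, 0.2272]
ee_rot: [3.124, -0.518, 0.003]
wrist_force: [0.2, -0.1, -2.5]
width: 0.0358
time: 5.55
tool_pos: [0.4999, -0.0622, 0.2333]
ee_rot: [3.121, -0.527, 0.003]
wrist_force: [0.3, 0.2, -3.7]
width: 0.0358
TCP in floor frame mm [  2.5  -1.3 198.6] F axis [-1.6  0.2 -3.4] w 0.0358
scene 611 x [-29.6  39.4] y [-27.6  28.8] deg [-0.38 -0.5 ] y0 26.6 z90 [165.2 172.3]
side 701 x [-31.7  34.8] y [22.8 29.1] deg [-0.24 -0.55] y0 26.4 z90 [167.9 173.4]
```

```bash
python3 -m jog '[[[0,0,0],[-2.5,-0.8,10],1],[[0,0,0],[-2.5,-0.8,25],1],[[0,0,0],[-2.5,-0.8,40],1],[[0,0,0],[-2.5,-0.8,50],1],[[0,0,0],[-2.5,-0.8,58],1]]'; python3 chk.py 0 75 120
```

```text
time: 6.15
tool_pos: [0.5283, -0.0631, 0.1824]
ee_rot: [3.121, -0.532, 0.001]
wrist_force: [2.5, 1.5, 1.4]
width: 0.0358
TCP in floor frame mm [  1.7  -2.5 140.4] F axis [ 2.9  1.5 -0. ] w 0.0358
scene 329 x [-30.4  38.8] y [-28.1  27.6] deg [-0.12 -0.53] y0 25.4 z90 [116.4 118.7]
side 268 x [-34.2  33.6] y [21.7 28.4] deg [-0.06 -0.35] y0 25.5 z90 [117.3 119.3]
```

```bash
python3 -m jog '[[[0,0,0],[0,-1.5,3],1],[[0,0,0],[0,-1.5,7],1],[[0,0,0],[0,-1.5,11],1],[[0,0,0],[0,-1.5,14],1]]'; python3 chk.py 0 75 130|head -1;  python3 -m jog '[[[0,0,0],[0,0,4],1],[[0,0,0],[0,0,8],1],[[0,0,0],[0,0,8],1]]'; python3 chk.py 0 75 106
```

```text
time: 6.65
tool_pos: [0.535, -0.0623, 0.1705]
ee_rot: [3.12, -0.531, 0.001]
wrist_force: [2.3, 0.6, 6.2]
width: 0.0355
TCP in floor frame mm [  1.5  -1.7 126.7] F axis [5.1 0.6 4.2] w 0.0355
time: 7.05
tool_pos: [0.539, -0.0624, 0.1634]
ee_rot: [3.12, -0.531, 0.002]
wrist_force: [5.2, 0.5, 4.5]
width: 0.036
TCP in floor frame mm [  1.4  -1.9 118.5] F axis [6.8 0.4 1.3] w 0.036
scene 224 x [-30.3  38.4] y [-27.8  27.8] deg [-0.3   0.47] y0 25.6 z90 [103.7 105.2]
side 152 x [-34.5  34. ] y [-15.4  28.6] deg [0.74 0.48] y0 25.7 z90 [105.8 106. ]
```

```bash
python3 -m jog '[[[0,0,0],[2,-0.5,2],1],[[0,0,0],[2,-0.5,4],1],[[0,0,0],[2,-0.5,4],1]]'; python3 chk.py 0 75 120;  python3 -m jog '[[[0,0,0],[0,0,3],1],[[0,0,0],[0,0,5],1],[[0,0,0],[0,0,5],1]]'; python3 chk.py 0 75 120
```

```text
time: 7.45
tool_pos: [0.5414, -0.0617, 0.1601]
ee_rot: [3.12, -0.527, 0.002]
wrist_force: [-0.8, 1.0, 6.9]
width: 0.0358
TCP in floor frame mm [  1.9  -1.2 114.5] F axis [2.8 1.  6.3] w 0.0358
scene 233 x [-30.7  38.7] y [-28.9  28.2] deg [ 0.27 -0.47] y0 26.1 z90 [105.9 106.7]
side 136 x [-34.  34.] y [-21.6  29.2] deg [ 0.21 -1.71] y0 26.5 z90 [104.2 106.6]
time: 7.85
tool_pos: [0.5422, -0.0613, 0.1595]
ee_rot: [3.12, -0.525, 0.004]
wrist_force: [-24.2, 3.2, 28.8]
width: 0.0359
TCP in floor frame mm [  2.3  -0.8 113.5] F axis [-6.5  3.4 37. ] w 0.0359
scene 229 x [-30.6  38.6] y [-28.7  28.5] deg [0.29 0.24] y0 26.5 z90 [105.7 106.4]
side 140 x [-33.9  34.2] y [-19.5  29. ] deg [-0.34 -0.61] y0 26.7 z90 [104.  114.4]
```

```bash
python3 -m jog '[[[0,0,0],[0,0,-6],1],[[0,0,0],[0,0,-6],-0.2],[[0,0,0],[0,0,-6],-0.2],[[0,0,0],[0,0,-6],-0.2],[[0,0,0],[0,0,-6],-0.2]]'; python3 -m jog '[[[0,0,0],[0,0,-30],-0.2],[[0,0,0],[0,0,-62],-0.2],[[0,0,0],[0,-45,-62],-0.2],[[0,0,0],[0,-88,-62],-0.2],[[0,0,0],[0,-89,-62],-0.2]]';python3 -m jog '[[[1.3,0,0],[0,0,0],-0.2],[[1.3,0,0],[0,0,0],-0.2]]'; python3 chk.py 0 75 120; python3 - <<'E'
from d import go
from h import Rm if 0 else np
E
true
```

```text
time: 8.45
tool_pos: [0.5394, -0.0612, 0.1575]
ee_rot: [3.123, -0.521, 0.0]
wrist_force: [0.3, -0.1, 0.1]
width: 0.0561
time: 8.95
tool_pos: [0.5094, 0.0336, 0.2112]
ee_rot: [3.123, -0.524, 0.008]
wrist_force: [0.1, -0.6, -0.1]
width: 0.0564
time: 9.15
tool_pos: [0.5099, 0.0285, 0.2108]
ee_rot: [-3.14, -0.523, 0.001]
wrist_force: [-0.2, 0.0, -0.5]
width: 0.057
TCP in floor frame mm [  0.6  89.2 173.8] F axis [-0.4  0.  -0.3] w 0.057
scene 224 x [-29.3  38.1] y [-28.1  29. ] deg [ 0.07 -0.75] y0 26.7 z90 [105.8 106.5]
side 146 x [-34.2  33. ] y [-26.3  29.2] deg [ 0.38 -0.57] y0 26.5 z90 [103.9 104.9]  File "<stdin>", line 2
    from h import Rm if 0 else np
                     ^^
SyntaxError: invalid syntax
```

```bash
python3 -m jog '[[[0,0,0],[1,-1,30],-0.2],[[0,0,0],[1,-1,50],-0.2],[[0,0,0],[1,-1,56],-0.2],[[0,0,0],[1,-1,56],-0.2],[[0,0,0],[1,-1,56],-0.2]]'; python3 -m jog '[[[0,0,0],[0,0,0],1],[[0,0,0],[0,0,0],1],[[0,0,0],[0,0,0],1],[[0,0,0],[0,0,0],1]]'; python3 chk.py 90 70 120
```

```text
time: 9.75
tool_pos: [0.5395, 0.0295, 0.1648]
ee_rot: [-3.139, -0.527, 0.0]
wrist_force: [-0.2, 0.9, 0.2]
width: 0.0563
time: 10.15
tool_pos: [0.5392, 0.0299, 0.1647]
ee_rot: [-3.139, -0.526, 0.001]
wrist_force: [-2.5, 0.1, 2.3]
width: 0.0364
TCP in floor frame mm [  3.   90.4 119.1] F axis [-1.   0.1  3.2] w 0.0364
scene 280 x [-30.6  39.6] y [ 63.6 118.9] deg [-0.01 -0.96] y0 117.1 z90 [105.8 106.6]
side 344 x [-32.9  34.7] y [ 73.9 119.4] deg [-0.03 -0.18] y0 117.2 z90 [103.8 104.9]
```

```bash
python3 -m jog '[[[0,0,0],[0,0,-3],1],[[0,0,0],[0,0,-5],1],[[0,0,0],[0,0,-7.5],1],[[0,0,0],[0,0,-7.5],1],[[0,0,0],[0,0,-7.5],1]]'; python3 chk.py 90 70 130
```

```text
time: 10.75
tool_pos: [0.5356, 0.0299, 0.1686]
ee_rot: [-3.139, -0.525, 0.001]
wrist_force: [7.6, 0.1, -7.9]
width: 0.0362
TCP in floor frame mm [  1.9  90.4 124.4] F axis [  2.6   0.1 -10.7] w 0.0362
scene 323 x [-31.6  38.4] y [ 63.4 119.1] deg [-0.23 -0.72] y0 117.3 z90 [110.9 111.8]
side 393 x [-34.   33.7] y [ 74.7 119.7] deg [ 0.56 -0.31] y0 117.3 z90 [108.9 110.7]
```

```bash
python3 -m jog '[[[0,0,0],[0,0,4],1],[[0,0,0],[0,0,7.5],1],[[0,0,0],[0,0,7.5],-0.2],[[0,0,0],[0,0,7.5],-0.2],[[0,0,0],[0,0,7.5],-0.2]]'; python3 -m jog '[[[0,0,0],[0,0,-30],-0.2],[[0,0,0],[0,0,-60],-0.2],[[0,0,0],[0,45,-60],-0.2],[[0,0,0],[0,89,-60],-0.2],[[0,0,0],[0,91,-60],-0.2]]';python3 -m jog '[[[0,0,0],[0,0,0],-0.2],[[0,0,0],[0,0,0],-0.2]]'; python3 chk.py 90 70 120;
```

```text
time: 11.35
tool_pos: [0.5394, 0.0299, 0.1642]
ee_rot: [-3.139, -0.526, 0.001]
wrist_force: [0.2, -0.5, -0.2]
width: 0.0548
time: 11.85
tool_pos: [0.5092, -0.0664, 0.2162]
ee_rot: [3.142, -0.526, -0.006]
wrist_force: [-1.1, 1.1, -0.9]
width: 0.0565
time: 12.05
tool_pos: [0.5093, -0.0606, 0.2154]
ee_rot: [-3.138, -0.525, 0.001]
wrist_force: [-0.4, 0.1, 0.5]
width: 0.0564
TCP in floor frame mm [  1.7   0.2 178.5] F axis [-0.1  0.1  0.6] w 0.0564
scene 280 x [-32.1  38.3] y [ 63.2 119. ] deg [-0.12 -1.23] y0 117.3 z90 [105.7 106.5]
side 347 x [-34.3  33.4] y [ 64.3 119.5] deg [-0.09 -0.31] y0 117.3 z90 [103.8 104.9]
```

Blue gave 5 mm under 10.7 N and sank back, so it is latched. Now green.

```bash
python3 -m jog '[[[0,0,0],[1,0.5,30],-0.2],[[0,0,0],[1,0.5,52],-0.2],[[0,0,0],[1,0.5,60],-0.2],[[0,0,0],[1,0.5,60],-0.2],[[0,0,0],[1,0.5,60],-0.2]]'; python3 -m jog '[[[0,0,0],[0,0,0],1],[[0,0,0],[0,0,0],1],[[0,0,0],[0,0,0],1],[[0,0,0],[0,0,0],1]]'; python3 chk.py 0 75 120|head -1;python3 -m jog '[[[0,0,0],[0,0,-3],1],[[0,0,0],[0,0,-5],1],[[0,0,0],[0,0,-7.5],1],[[0,0,0],[0,0,-7.5],1],[[0,0,0],[0,0,-7.5],1]]'; python3 chk.py 0 75 130
```

```text
time: 12.65
tool_pos: [0.5406, -0.061, 0.1651]
ee_rot: [-3.14, -0.527, 0.002]
wrist_force: [0.2, -0.4, 0.8]
width: 0.0564
time: 13.05
tool_pos: [0.5399, -0.0618, 0.1648]
ee_rot: [-3.14, -0.525, 0.001]
wrist_force: [-4.8, 0.6, 3.1]
width: 0.0359
TCP in floor frame mm [  3.   -1.3 119.3] F axis [-2.6  0.6  5.1] w 0.0359
time: 13.65
tool_pos: [0.5367, -0.0617, 0.1689]
ee_rot: [-3.138, -0.525, 0.0]
wrist_force: [7.2, -0.1, -8.7]
width: 0.0362
TCP in floor frame mm [  2.2  -1.1 124.5] F axis [  1.8  -0.2 -11.1] w 0.0362
scene 265 x [-31.8  38.7] y [-26.2  29.1] deg [-0.15 -0.11] y0 27.0 z90 [111.  111.8]
side 189 x [-33.6  34.2] y [-19.1  29.1] deg [ 0.17 -0.72] y0 26.8 z90 [108.9 110.5]
```

Green gives 5 mm at 11.1 N: latched. Lower, release, on to orange (13 mm higher).

```bash
python3 -m jog '[[[0,0,0],[0,0,4],1],[[0,0,0],[0,0,7.5],1],[[0,0,0],[0,0,7.5],-0.2],[[0,0,0],[0,0,7.5],-0.2],[[0,0,0],[0,0,7.5],-0.2]]'; python3 -m jog '[[[0,0,0],[0,0,-35],-0.2],[[0,0,0],[0,0,-72],-0.2],[[0,0,0],[0,45,-72],-0.2],[[0,0,0],[0,87,-72],-0.2],[[0,0,0],[0,89,-72],-0.2]]';python3 -m jog '[[[0,0,0],[0,0,0],-0.2],[[0,0,0],[0,0,0],-0.2]]'; python3 chk.py 0 70 120;python3 chk.py -90 80 135
```

```text
time: 14.25
tool_pos: [0.5406, -0.0617, 0.1647]
ee_rot: [-3.139, -0.527, 0.001]
wrist_force: [-1.0, -0.3, -0.4]
width: 0.0548
time: 14.75
tool_pos: [0.5041, -0.1554, 0.2268]
ee_rot: [-3.142, -0.526, -0.004]
wrist_force: [0.3, 0.1, 0.0]
width: 0.056
time: 14.95
tool_pos: [0.5044, -0.1501, 0.2261]
ee_rot: [-3.138, -0.525, 0.001]
wrist_force: [0.0, 0.6, -0.3]
width: 0.0563
TCP in floor frame mm [  2.2 -89.3 190.6] F axis [-0.2  0.6 -0.3] w 0.0563
scene 252 x [-31.1  38.5] y [-28.   28.9] deg [-0.21 -0.49] y0 26.7 z90 [105.7 106.5]
side 147 x [-34.   33.9] y [-26.5  29.5] deg [-0.13 -1.05] y0 27.1 z90 [103.7 104.8]
TCP in floor frame mm [  2.3 -88.7 190.6] F axis [-0.6 -0.2 -0.2] w 0.0562
scene 279 x [-32.2  37. ] y [-116.4  -60.1] deg [ 0.17 -0.23] y0 -62.6 z90 [119.7 120.7]
side 196 x [-35.6  32.2] y [-115.7  -60. ] deg [-0.25  0.57] y0 -62.7 z90 [117.7 118.9]
```

```bash
python3 -m jog '[[[0,0,0],[0,1.5,30],-0.2],[[0,0,0],[0,1.5,50],-0.2],[[0,0,0],[0,1.5,58],-0.2],[[0,0,0],[0,1.5,58],-0.2],[[0,0,0],[0,1.5,58],-0.2]]'; python3 -m jog '[[[0,0,0],[0,0,0],1],[[0,0,0],[0,0,0],1],[[0,0,0],[0,0,0],1],[[0,0,0],[0,0,0],1]]'; python3 chk.py -90 80 135|head -1;python3 -m jog '[[[0,0,0],[0,0,-3],1],[[0,0,0],[0,0,-6],1],[[0,0,0],[0,0,-6],1]]'; python3 chk.py -90 80 135
```

```text
time: 15.65
tool_pos: [0.5338, -0.1519, 0.177]
ee_rot: [-3.14, -0.527, 0.002]
wrist_force: [-0.2, 0.2, -0.1]
width: 0.0565
time: 16.05
tool_pos: [0.5335, -0.1524, 0.1768]
ee_rot: [-3.14, -0.526, 0.001]
wrist_force: [-0.3, -1.0, 0.8]
width: 0.0361
TCP in floor frame mm [  2.7 -91.9 133.3] F axis [ 0.1 -1.   0.9] w 0.0361
time: 16.45
tool_pos: [0.5301, -0.152, 0.1811]
ee_rot: [-3.139, -0.525, 0.001]
wrist_force: [0.5, 0.7, -2.3]
width: 0.0359
TCP in floor frame mm [  2.  -91.5 138.7] F axis [-0.7  0.7 -2.2] w 0.0359
scene 322 x [-30.6  39. ] y [-115.9  -59.9] deg [-0.29 -0.24] y0 -62.2 z90 [123.2 124. ]
side 222 x [-33.9  34. ] y [-113.   -59.2] deg [0.08 0.97] y0 -62.0 z90 [121.3 122.3]
```

Orange lifts free with 2.2 N, so it is not latched; pushing it home.

```bash
python3 -m jog '[[[0,0,0],[0,0,5],1],[[0,0,0],[0,0,10],1],[[0,0,0],[0,0,14],1],[[0,0,0],[0,0,17],1],[[0,0,0],[0,0,20],1]]'; python3 chk.py -90 80 135|head -1;python3 -m jog '[[[0,0,0],[0,0,3],1],[[0,0,0],[0,0,6],1],[[0,0,0],[0,0,6],1]]'; python3 chk.py -90 72 135
```

```text
time: 17.05
tool_pos: [0.54, -0.1522, 0.1657]
ee_rot: [-3.141, -0.525, 0.003]
wrist_force: [-24.3, 2.2, 23.6]
width: 0.0356
TCP in floor frame mm [  2.8 -91.7 120.5] F axis [-9.2  2.4 32.6] w 0.0356
time: 17.45
tool_pos: [0.5415, -0.1532, 0.1644]
ee_rot: [3.138, -0.524, 0.007]
wrist_force: [-33.1, 2.0, 27.4]
width: 0.0359
TCP in floor frame mm [  3.5 -92.7 118.6] F axis [-14.9   2.3  40.3] w 0.0359
scene 225 x [-29.9  39.5] y [-116.4  -60.5] deg [ 0.22 -0.16] y0 -62.8 z90 [106.2 131.3]
side 103 x [-32.5  35.3] y [-111.9  -60.1] deg [-0.16  0.58] y0 -62.8 z90 [121.6 131.1]
```

```bash
python3 -m jog '[[[0,0,0],[0,0,-4],1],[[0,0,0],[0,0,-4],1]]'; python3 chk.py -90 72 118;python3 -m jog '[[[0,0,0],[0,0,-3],1],[[0,0,0],[0,0,-5],1],[[0,0,0],[0,0,-8],1],[[0,0,0],[0,0,-8],1],[[0,0,0],[0,0,-8],1]]'; python3 chk.py -90 72 118
```

```text
time: 17.75
tool_pos: [0.5411, -0.1524, 0.1645]
ee_rot: [-3.141, -0.526, 0.002]
wrist_force: [-13.1, 1.1, 11.0]
width: 0.0357
TCP in floor frame mm [  3.2 -91.9 118.8] F axis [-5.8  1.2 16.1] w 0.0357
scene 227 x [-29.4  39.4] y [-115.4  -59.7] deg [-0.76 -1.54] y0 -61.9 z90 [105.5 106.3]
side 104 x [-32.9  35.2] y [-112.4  -59.3] deg [0.03 1.36] y0 -62.0 z90 [103.7 104.6]
time: 18.35
tool_pos: [0.5385, -0.1523, 0.1678]
ee_rot: [-3.139, -0.527, -0.0]
wrist_force: [7.8, -1.4, -6.4]
width: 0.0357
TCP in floor frame mm [  2.5 -91.8 123. ] F axis [ 3.5 -1.4 -9.4] w 0.0357
scene 254 x [-29.7  39.3] y [-115.6  -59.3] deg [-0.26  0.02] y0 -61.8 z90 [109.9 110.8]
side 132 x [-33.4  34.6] y [-112.3  -58.8] deg [-0.45 -0.89] y0 -61.6 z90 [107.7 108.6]
```

```bash
python3 -m jog '[[[0,0,0],[0,0,-2],1],[[0,0,0],[0,0,-2],1],[[0,0,0],[0,0,-2],1]]'; python3 chk.py -90 72 120;python3 -m jog '[[[0,0,0],[0,0,4],1],[[0,0,0],[0,0,8],1],[[0,0,0],[0,0,8],-0.2],[[0,0,0],[0,0,8],-0.2],[[0,0,0],[0,0,8],-0.2]]'; python3 -m jog '[[[0,0,0],[0,0,-30],-0.2],[[0,0,0],[0,0,-60],-0.2],[[0,0,0],[0,0,-100],-0.2],[[0,0,0],[0,0,-130],-0.2],[[0,0,0],[0,0,-130],-0.2]]'; python3 chk.py -90 70 118;python3 chk.py 0 70 118;python3 chk.py 90 70 118; python3 -c "
from h import *
snap('scene','end.png')"
```

```text
time: 18.75
tool_pos: [0.5375, -0.1523, 0.1693]
ee_rot: [-3.138, -0.527, -0.0]
wrist_force: [9.1, -1.8, -8.7]
width: 0.0357
TCP in floor frame mm [  2.5 -91.8 124.8] F axis [  3.5  -1.9 -12.1] w 0.0357
scene 262 x [-29.5  39.3] y [-115.7  -59.3] deg [-0.42 -1.03] y0 -61.6 z90 [111.4 112.2]
side 127 x [-33.7  34.5] y [-111.   -58.7] deg [-0.07  1.38] y0 -61.3 z90 [109.3 110.7]
time: 19.35
tool_pos: [0.5406, -0.152, 0.1639]
ee_rot: [-3.139, -0.526, 0.001]
wrist_force: [0.6, -0.8, 0.6]
width: 0.055
time: 19.85
tool_pos: [0.4761, -0.1536, 0.2827]
ee_rot: [3.137, -0.534, 0.003]
wrist_force: [-0.2, 0.3, 1.1]
width: 0.0567
TCP in floor frame mm [  5.9 -92.6 253.7] F axis [0.4 0.3 1.1] w 0.0567
scene 224 x [-30.1  38.9] y [-115.9  -59.3] deg [-0.03 -0.12] y0 -61.4 z90 [105.3 106.2]
side 101 x [-33.4  34.4] y [-116.8  -58.6] deg [-0.38 -0.6 ] y0 -61.3 z90 [103.7 104.7]
TCP in floor frame mm [  2.3 -91.6 248.8] F axis [ 0.3  0.5 -0.4] w 0.0566
scene 260 x [-30.5  38.9] y [-27.8  28.7] deg [-0.   -0.45] y0 26.8 z90 [105.6 106.3]
side 154 x [-34.   33.9] y [-26.7  29.1] deg [ 0.19 -0.25] y0 26.9 z90 [103.9 104.8]
TCP in floor frame mm [  0.7 -91.  246.8] F axis [ 0.4  0.  -0.1] w 0.0563
scene 283 x [-32.3  38.4] y [ 63.  119.1] deg [-0.03 -0.54] y0 117.1 z90 [105.7 106.4]
side 342 x [-34.2  33.4] y [ 63.7 119.5] deg [ 0.26 -0.68] y0 117.3 z90 [103.8 104.7]
```

View pics/end.png

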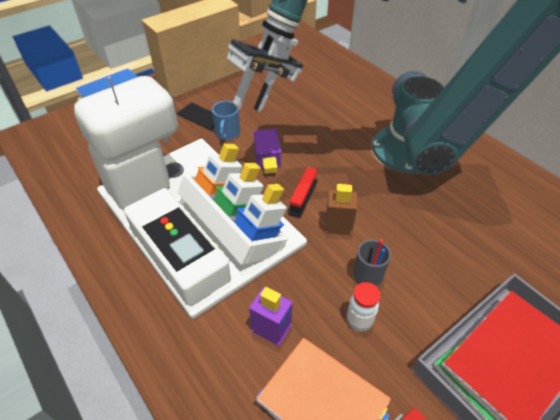

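All three cartridges (scene 222,165; 243,185; 264,210) sit level in their wells. The arm is clear, and the stapler, jar and cup are where they were.

```bash
python3 -c "
from h import *
print(close_job())"
```

```text
the job is handed in; nothing more can be done
None
```

The job is done and handed in at about 20 s. All three cartridges are latched, and the arm let go and backed clear.

- **Loading:** I gripped the white spare by its tab, put it into the empty green well and pressed it until it bottomed out. The axial force at that point was about 37 N.
- **Blue tug:** the cartridge rose about 5 mm at 10.7 N and sank back, so it was latched.
- **Green tug:** the cartridge rose about 5 mm at 11.1 N and sank back, so it was latched.
- **Orange tug:** the cartridge lifted free at 2.2 N. I pushed it home with up to about 40 N through the grip. The second tug raised it about 6 mm at 12.1 N and it sank back.

In the last check all three shoulders were at the same height, about 105–106 mm above the well floors, against about 120 mm for the unlatched orange one before. The stapler, jar and pen cup look unmoved in the final scene picture; I did not measure them again.

The peak push on orange reached the 40 N figure. That limit is for the arm or gripper body, and this force went through the fingers. No check failed or disagreed beyond about 2 mm of camera offset.

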